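Start the alignment gauge, drop the kickstand and hold the bike frame upright

ROBOT

A 7-joint arm with a two-finger parallel gripper is mounted at the origin on the work surface. World frame = base frame: x ahead of the robot, y to its left, z up, the work surface at z = 0. Lengths are in m, angles in rad, forces in N, time in s.
With the tool pointing down it reaches from about 0.4 to 0.875 m from the base axis. Payload 4.4 kg.
Tool frame: the origin (TCP) lies at the very end of the fingers, on their centre line; the grasp point (between the pads) lies 19 mm behind it; z points along the fingers, y is the line along which they close (so a half turn about z gives the same grasp; the last joint's range is limited). The gripper opens to 85 mm and grips with 20 to 120 N. Pads are 22 mm wide; open, the fingers measure 114 mm over their backs; the gripper's body (76 mm by 85 mm) begins 54 mm behind the grasp point. The pads swing forward as they close: fully open they stand 13 mm farther back than shut.
Start: joints at [-1.219, 0.628, 0.038, 1.517, -0.027, 0.996, -0.02], TCP at [0.264, 0.594, 0.231] pointing down, gripper open.
Joint ranges: [-3.06, 3.06], [-0.37, 2.12], [-1.25, 1.32], [0.18, 2.47], [-1.1, 4.24], [0.23, 1.98], [-2.94, 2.94]. Speed limits (rad/s): [2.57, 2.57, 3.14, 3.14, 3.14, 3.14, 3.14].

INTERFACE

Orientations are given as [roll, pitch, yaw] about the fixed x, y, z axes, in that order (R = Rz(yaw) Ry(pitch) Rx(roll)).
In Python, from cell import bot gives the robot as it stands.
- The arm moves only by the tool servo_tool, never from a script. Its argument "increments" is a list of rows, each a list of 7 numbers: the turn, a rotation vector about the tool's x, y, z in degrees, then the shift along the tool's x, y, z in m, then the finger opening in m, from 0 to 0.0854. A call has 1 to 10 rows; each row is the pose to reach, as a shift and turn from the pose commanded when the call began, along the tool's axes at that moment; what a row does not reach only later rows make up. A row lasts 1/12 s, in which the tool goes at most 41.7 mm and 7.16 degrees, less where a joint would pass 70% of its speed; a pose out of reach is approached as far as the arm can. A call with a gripper value outside its range is refused whole. The fingers move at their own pace and stop on an object; "squeeze" is the grip in N (left out, the last holds). Time passes only in rows, so rows that repeat a pose let the fingers close. It gives the time, the measured TCP pose, the force, the opening and the grip force at its end, in the units of the state.
- bot.read_state(): the state, without advancing time (a new reading comes with each control period).
- bot.grab_frame(name): name is "side" or "top"; returns the picture (384x512x3 uint8, blue, green, red); there is no depth.
- bot.camera_model(name): a dict with "mtx" (3x3 intrinsics, pixels), "T" (4x4, takes a point from camera to world coordinates). Camera axes: x right, y down, z forward; pixel columns grow to the right and rows downward; lengths in m; the calibration is good to about 2 mm. A picture is of the moment at which its call begins. camera_model takes no time and is no camera call.
- bot.sign_off(): hands the job in; it is judged then, once.
Trained networks look in the newest picture that a camera, given by its name, has taken for a name from the list of things; names that differ only in an ending like _2 or _b are one class to them, and where a whole thing is asked for, a point or a joint stands for the part that bears it (a point fixed in the world has none). Each returns a list of dicts, best first, with "conf" (0 to 1); they miss things now and then, are a little off and sometimes report something else, mostly with a low value. They report only what shows in the picture. A call takes as long as a camera call.
- bot.search_frame(camera, query): "bbox" ([centre column, centre row, width, height] in pixels, round what is visible of it).
The state is a dict: "t": time; "joint_positions": joint angles; "joint_velocities": joint speeds; "joint_efforts": joint torques, N m; "position": TCP position; "eef_rot": TCP orientation; "wrist_force": force on the tool from outside, world axes, zero at the start; "moment": the same for the moment, N m; "gripper_width": finger opening in m; "grasp_force": force on a finger pad.
Only numpy, scipy, OpenCV 4.12 (cv2) and the standard library are available. Lean on these libraries where they do the work, as an engineer would, in place of code of your own. Each camera call takes 0.05 s, during which the arm holds its last target. There are 200 camera calls.

TASK

Start the alignment gauge by pressing its three spring buttons fully in, one at a time: white, then yellow, then green. Then, while the blue bicycle frame stub still leans on its rest, flip its yellow kickstand down over centre until it snaps fully down; after that take the frame by its top tube, raise it upright and finish while still holding it there, steady, because it tips over again if let go. Leave the tools and other things on the bench where they are.

Things in the scene. Friction and masses are not known exactly. Their poses are not given: they have to be found in the camera images.
- fixture: Dark steel base plate fixed to the bench, 12 mm thick; place and yaw (to 0.3 rad) vary. Origin on the bench, straight below the middle of the frame's tipping axis. y: along the tipping axis, which is 35 mm above the bench; x: away from the robot, to the side of the rest. The plate reaches 60 mm to -x, 110 mm to +x, 100 mm to either side.
- frame (a joint): Tipping angle of the blue frame stub (190 mm wide, 230 mm tall, 1.6 kg, heavy geared hub on the rest side) about the fixture's y axis, rad: 0 upright, positive leaning to fixture +x. Starts on its rest at 0.30, its limit. Let go near upright it tips back to the rest; about 4 N at the top tube raises, 2 N holds it. Beyond about -0.15 the foot of the lowered kickstand stands on the bench.
- top_tube (a point): The frame's round top tube, 28 mm thick, 180 mm long, black rubber sleeve over its middle 90 mm: the place to hold. Origin at its centre, 215 mm from the tipping axis. y: along the tube, parallel to the tipping axis; z: away from the tipping axis (up when upright). Side stays join it 78 mm either side of its centre; between them it is free for 90 mm below.
- kick (a joint): Angle of the kickstand on its pivot, rad: 0 stowed (pointing to fixture +y and 20 degrees upward, in the frame's plane), 1.745 fully down (80 degrees below level). Starts at 0. Over-centre spring: below 0.7 it pushes the leg back to stowed, beyond 0.7 it snaps it down and keeps it there. About 5 N downward on the leg 100 mm from the pivot turns it.
- kick_tip (a point): Centre of the black rubber foot (ball, 18 mm) at the kickstand's free end. The yellow leg is a round bar 14 mm thick; the foot lies 130 mm from the pivot seen along the pivot axis and 60 mm further out than the pivot toward the robot's side (the leg splays outward from the frame).
- kick_pivot (a point): Kickstand pivot on the frame, 30 mm to the robot's side of the frame's plane, 50 mm to fixture +y of its middle and 115 mm from the tipping axis. The pivot axis is at right angles to the frame's plane.
- rest_mid (a point): Middle of the rest: a black rubber bar 20 mm thick and 180 mm long, parallel to the tipping axis, 172 mm above the bench, on two posts at its ends; fixed to the fixture.
- control_box: Grey control box of the alignment gauge, 200 x 90 x 50 mm, fixed to the bench, at a different place and yaw each time. Origin in the middle of its underside, its x axis along the 200 mm. Three buttons stand in a row on its top, 58 mm apart; which colour is where varies.
- white (a joint): Travel of the white button, m: 0 released, 0.006 fully in; it counts as pressed beyond 0.004. Springs back; fully in takes 5 N.
- white_top (a point): Centre of the top face of the white button (28 mm across, standing 10 mm out of its black collar of 44 mm), 72 mm above the bench when released; pressed straight down.
- yellow (a joint): Travel of the yellow button, m: 0 released, 0.006 fully in; it counts as pressed beyond 0.004. Springs back; fully in takes 5 N.
- yellow_top (a point): Centre of the top face of the yellow button (28 mm across, standing 10 mm out of its black collar of 44 mm), 72 mm above the bench when released; pressed straight down.
- green (a joint): Travel of the green button, m: 0 released, 0.006 fully in; it counts as pressed beyond 0.004. Springs back; fully in takes 5 N.
- green_top (a point): Centre of the top face of the green button (28 mm across, standing 10 mm out of its black collar of 44 mm), 72 mm above the bench when released; pressed straight down.
- spanner: Loose steel spanner lying on the bench in front of the fixture, 30 mm high at most. Leave alone.
- tape_roll: Loose red roll of tape, 90 mm across, 30 mm high; origin under its centre. Leave alone.
- oil_bottle: Loose yellow oil bottle, 64 mm across, 160 mm tall; origin under its centre. Leave alone.
- screwdriver: Loose screwdriver lying on the bench to the right of the control box. Leave alone.
- mallet: Loose hammer lying on the bench behind the fixture. Leave alone.
- drill: Loose yellow and black cordless drill standing on its battery at the right, about 210 mm tall. Leave alone.
- nut_dish: Loose steel dish at the back left, 90 mm across, 30 mm high. Leave alone.

How it is judged:
By the outcome, as a careful person would: the job done as asked, in the order asked, and still so for the second after the job is handed in, while the arm keeps its last pose, push and grip.
It also fails if it takes over 64 s, if anything falls off the work surface, if the arm or the gripper's body presses on something with over 40 N, if the wrist force passes 120 N, or if a joint passes its speed limit or range.

## Working session

There is one attempt and no reset: what is moved stays moved. The work goes in short steps, Python scripts to look and compute and a tool call to move; the robot and the scene stay as the last step left them, time stands still between calls to the robot, and variables do not carry over. Pictures are saved under pics/ and viewed, at most 10 in all, crops included, and the job is handed in when it is done.

Besides the shell and the picture viewer there is one more tool, called after "Call:" by a JSON object that holds its "fn" and its "kwargs". servo_tool: Moves the arm, as the interface text tells. Its arguments: {"type":"object","properties":{"increments":{"type":"array"},"squeeze":{"type":"number"}},"required":["increments"]}

```bash
ls; mkdir -p pics; python3 - <<'E'
from cell import bot
import cv2,numpy as np
np.set_printoptions(precision=4,suppress=True)
for c in("side","top"):
    im=bot.grab_frame(c); cv2.imwrite(f"pics/{c}0.png",im)
    m=bot.camera_model(c); print(c,m["mtx"].tolist(),"\n",m["T"])
    for q in("white_top","yellow_top","green_top","control_box","top_tube","kick_tip","kick_pivot","rest_mid","fixture"):
        print(q,[(np.round(d["bbox"],1).tolist(),round(d["conf"],2)) for d in bot.search_frame(c,q)[:2]])
s=bot.read_state();print(s)
E
```

```text
pics
side [[497.8173999727905, 0.0, 254.16635297333968], [0.0, 497.8173999727905, 195.63998859904942], [0.0, 0.0, 1.0]] 
 [[ 0.7182 -0.388   0.5776 -0.2994]
 [-0.6958 -0.3997  0.5967 -0.8629]
 [-0.0006 -0.8305 -0.557   0.9587]
 [ 0.      0.      0.      1.    ]]
white_top []
yellow_top [([299.2, 269.1, 12.5, 10.1], 0.59)]
green_top []
control_box [([316.5, 273.8, 79.6, 56.8], 0.84)]
top_tube [([248.1, 184.4, 90.4, 88.9], 0.72), ([320.1, 262.5, 10.9, 6.3], 0.37)]
kick_tip [([333.6, 252.4, 7.1, 8.5], 0.55), ([223.8, 163.2, 37.1, 31.2], 0.48)]
kick_pivot [([245.9, 182.8, 85.8, 93.9], 0.72)]
rest_mid [([251.1, 194.7, 93.9, 108.5], 0.69)]
fixture [([251.8, 192.2, 95.5, 114.3], 0.74), ([334.2, 253.3, 10.0, 10.1], 0.59)]
top [[382.8821967256057, 0.0, 258.60096296029445], [0.0, 382.8821967256057, 192.46407334991065], [0.0, 0.0, 1.0]] 
 [[-0.0117 -0.98    0.1988  0.2933]
 [-0.9999  0.0119 -0.      0.0107]
 [-0.0023 -0.1988 -0.98    1.394 ]
 [ 0.      0.      0.      1.    ]]
white_top [([336.1, 182.8, 8.8, 6.5], 0.58), ([387.1, 257.2, 11.5, 28.2], 0.23)]
yellow_top [([335.2, 218.6, 6.4, 6.0],
[... 353 characters left out ...]
id [([235.5, 182.1, 89.8, 58.1], 0.64), ([232.0, 177.1, 86.8, 41.0], 0.53)]
fixture [([234.1, 184.2, 86.5, 56.6], 0.94), ([333.6, 203.8, 31.7, 63.5], 0.41)]
{'t': 1.0, 'joint_positions': array([-1.2188,  0.6284,  0.0385,  1.5174, -0.027 ,  0.9963, -0.02  ]), 'joint_velocities': array([-0.0003,  0.0015,  0.0006,  0.0005,  0.0007, -0.0004,  0.0007]), 'joint_efforts': array([  0.0003, -56.328 ,   1.2256, -19.3781,   0.0108,   0.0018,
        -0.    ]), 'position': array([0.2637, 0.5941, 0.2313]), 'eef_rot': array([-3.1416, -0.0001,  2.7238]), 'wrist_force': array([ 0.7832, -0.6835, -0.6538]), 'moment': array([ 0.0751, -0.0344, -0.0196]), 'grasp_force': 0.0, 'gripper_width': 0.08505311579791114}
```

```bash
python3 - <<'E'
import cv2
a=cv2.imread("pics/top0.png")[120:270,160:440]
cv2.imwrite("pics/top0z.png",cv2.resize(a,(784,420),interpolation=2))
a=cv2.imread("pics/side0.png")[120:320,160:400]
cv2.imwrite("pics/side0z.png",cv2.resize(a,(720,600),interpolation=2))
E
```

```text
(no output)
```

View pics/top0z.png

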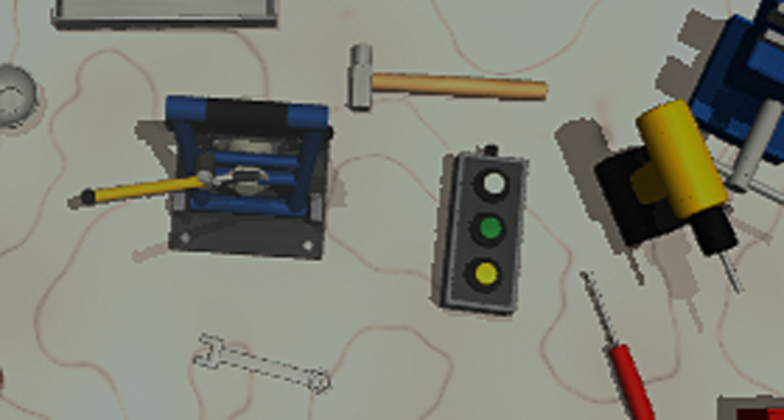

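View pics/side0z.png

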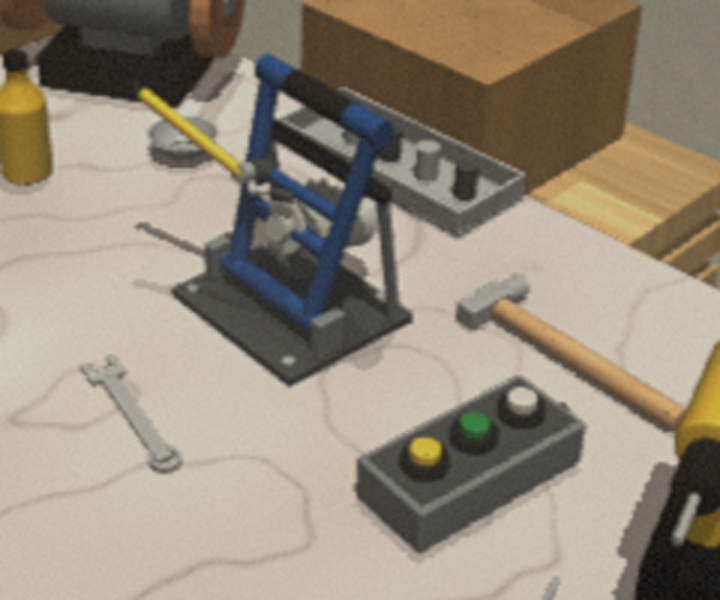

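```bash
cat > h.py <<'E'
from cell import bot
import cv2,numpy as np
from scipy.spatial.transform import Rotation as R
from scipy.optimize import least_squares
np.set_printoptions(precision=4,suppress=True)
def proj(c,P):
    m=bot.camera_model(c); p=np.linalg.inv(m["T"])@np.append(P,1); p=m["mtx"]@p[:3]; return p[:2]/p[2]
def ray(c,uv,z):
    m=bot.camera_model(c); d=m["T"][:3,:3]@np.linalg.solve(m["mtx"],[*uv,1]); o=m["T"][:3,3]; return o+d*(z-o[2])/d[2]
def fr(p,a): # frame coords -> fixture
    x,y,z=p; return np.array([x*np.cos(a)+z*np.sin(a),y,.035-x*np.sin(a)+z*np.cos(a)])
def world(q,p):
    c,s=np.cos(q[2]),np.sin(q[2]); return np.array([q[0]+c*p[0]-s*p[1],q[1]+s*p[0]+c*p[1],p[2]])
TUBE=(0,0,.215); PIV=(-.03,.05,.115)
def tip(k,r=.13):
    b=np.radians(20)-k; return (-.03-.06*r/.13,.05+r*np.cos(b),.115+r*np.sin(b))
def totool(dv): return R.from_euler("xyz",bot.read_state()["eef_rot"]).inv().apply(dv)
E
python3 - <<'E'
from h import *
T=lambda u,v:(160+u/2.8,120+v/2.8); S=lambda u,v:(160+u/3,120+v/3)
obs=[]
add=lambda p,t,s:obs.extend([("top",p,t)]*(t is not None)+[("side",p,s)]*(s is not None))
add(fr(TUBE,.3),T(247,112),S(319,94))
add(fr(tip(0),.3),T(88,197),S(146,93))
add(np.array([-.06,.1,.012]),T(167,248),S(175,291))
add(np.array([-.06,-.1,.012]),T(321,258),S(290,379))
add(np.array([.11,-.1,.012]),None,S(410,316))
f=lambda q:np.concatenate([proj(c,world(q,p))-o for c,p,o in obs])
r=least_squares(f,[.6,.1,0]);print("fix",r.x);print(r.fun.reshape(-1,2))
q=r.x
print("tube",world(q,fr(TUBE,.3)),"tip",world(q,fr(tip(0),.3)),"piv",world(q,fr(PIV,.3)))
for n,t,s in(("w",T(494,183),S(521,400)),("g",T(491,228),S(475,424)),("y",T(486,273),S(425,450))):
    print(n,ray("top",t,.072),ray("side",s,.072))
E
```

```text
fix [ 0.5675  0.0468 -0.0871]
[[ 0.1944  0.1552]
 [ 1.0916  1.9209]
 [ 0.1337 -0.5474]
 [-2.2831 -1.0318]
 [ 0.534  -0.3009]
 [-1.2403 -1.4387]
 [ 0.1655  0.193 ]
 [-0.24    0.1226]
 [ 1.6178 -0.8027]]
tube [0.6308 0.0413 0.2404] tip [0.5438 0.2217 0.2139] piv [0.5772 0.0962 0.1537]
w [ 0.5838 -0.2647  0.072 ] [ 0.5792 -0.2668  0.072 ]
g [ 0.5262 -0.258   0.072 ] [ 0.5239 -0.2587  0.072 ]
y [ 0.4695 -0.2489  0.072 ] [ 0.4663 -0.2503  0.072 ]
```

Call:
{"fn": "servo_tool", "kwargs": {"increments": [[0,0,71,-0.15,-0.155,-0.17,0],[0,0,71,-0.15,-0.155,-0.17,0],[0,0,71,-0.15,-0.155,-0.17,0],[0,0,71,-0.15,-0.155,-0.17,0],[0,0,71,-0.15,-0.155,-0.17,0],[0,0,71,-0.15,-0.155,-0.17,0],[0,0,71,-0.3,-0.31,-0.17,0],[0,0,71,-0.3,-0.31,-0.17,0],[0,0,71,-0.3,-0.31,-0.17,0],[0,0,71,-0.3,-0.31,-0.17,0]]}}

```text
t: 1.83
position: [0.3887, 0.2516, 0.3974]
eef_rot: [3.141, -0.001, 1.479]
wrist_force: [0.6, -0.2, 0.2]
gripper_width: -0.0
grasp_force: 0.0
```

Call:
{"fn": "servo_tool", "kwargs": {"increments": [[0,0,0,-0.42,0.2,0,0],[0,0,0,-0.42,0.2,0,0],[0,0,0,-0.42,0.2,0,0],[0,0,0,-0.42,0.2,0,0],[0,0,0,-0.42,0.2,0,0],[0,0,0,-0.42,0.2,0,0],[0,0,0,-0.42,0.2,0,0],[0,0,0,-0.42,0.2,0,0],[0,0,0,-0.42,0.2,0,0],[0,0,0,-0.498,0.237,0.1,0]]}}

```text
t: 2.67
position: [0.5351, -0.1354, 0.3795]
eef_rot: [3.134, 0.002, 1.484]
wrist_force: [0.7, 0.7, 0.5]
gripper_width: 0.0001
grasp_force: 0.0
```

Call:
{"fn": "servo_tool", "kwargs": {"increments": [[0,0,0,-0.1,0.05,0.2,0],[0,0,0,-0.1,0.05,0.2,0],[0,0,0,-0.1,0.05,0.2,0],[0,0,0,-0.1,0.05,0.2,0],[0,0,0,-0.1,0.05,0.2,0]]}}

```text
t: 3.08
position: [0.5704, -0.2269, 0.1928]
eef_rot: [3.141, -0.0, 1.485]
wrist_force: [0.8, 0.8, 1.2]
gripper_width: 0.0002
grasp_force: 0.0
```

Call:
{"fn": "servo_tool", "kwargs": {"increments": [[0,0,0,-0.038,0.0145,0.1,0],[0,0,0,-0.038,0.0145,0.1,0],[0,0,0,-0.038,0.0145,0.1,0],[0,0,0,-0.038,0.0145,0.1,0],[0,0,0,-0.038,0.0145,0.1,0]]}}

```text
t: 3.5
position: [0.5805, -0.2652, 0.0936]
eef_rot: [-3.139, -0.001, 1.484]
wrist_force: [-0.0, 1.2, 0.5]
gripper_width: 0.0002
grasp_force: 0.0
```

```bash
python3 - <<'E'
from h import *
a=bot.grab_frame("side")[200:300,270:370]; b=bot.grab_frame("top")[150:250,280:380]
cv2.imwrite("pics/c1.png",cv2.resize(np.hstack([a,b]),(800,400),interpolation=2))
p=bot.read_state()["position"];print(p,proj("side",p),proj("top",p))
E
```

```text
[ 0.5825 -0.2649  0.0963] [334.682  245.5709] [337.8814 184.2048]
```

View pics/c1.png

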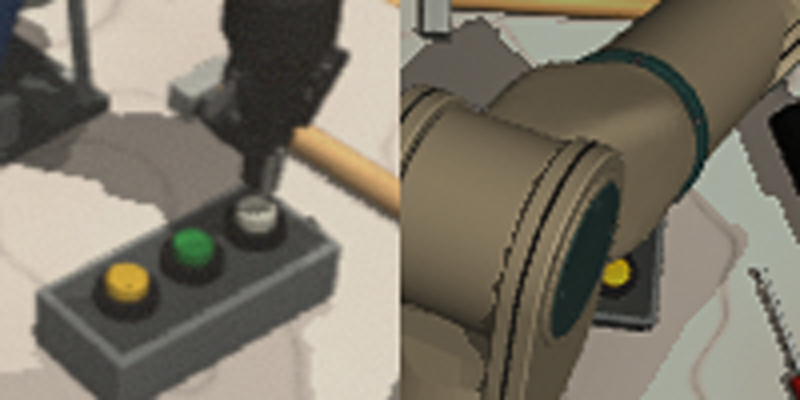

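Call:
{"fn": "servo_tool", "kwargs": {"increments": [[0,0,0,0,0,0.02,0],[0,0,0,0,0,0.028,0],[0,0,0,0,0,0.031,0],[0,0,0,0,0,0.032,0],[0,0,0,0,0,0.032,0]]}}

```text
t: 4.02
position: [0.583, -0.2645, 0.066]
eef_rot: [3.138, -0.001, 1.486]
wrist_force: [-1.7, 1.6, 10.9]
gripper_width: -0.0004
grasp_force: 5.8
```

Call:
{"fn": "servo_tool", "kwargs": {"increments": [[0,0,0,0,0,-0.032,0],[0,0,0,0.003,-0.04,-0.032,0],[0,0,0,0.0055,-0.114,-0.032,0],[0,0,0,0.0055,-0.114,-0.032,0],[0,0,0,0.0055,-0.114,-0.032,0],[0,0,0,0.0055,-0.114,-0.012,0],[0,0,0,0.0055,-0.114,-0.004,0],[0,0,0,0.0055,-0.114,0,0],[0,0,0,0.0055,-0.114,0,0],[0,0,0,0.0055,-0.114,0,0]]}}

```text
t: 4.85
position: [0.4688, -0.2498, 0.0656]
eef_rot: [3.14, -0.002, 1.485]
wrist_force: [-5.7, 2.8, 28.0]
gripper_width: 0.0
grasp_force: 14.1
```

Call:
{"fn": "servo_tool", "kwargs": {"increments": [[0,0,0,0,0,-0.032,0],[0,0,0,-0.001,0.02,-0.032,0],[0,0,0,-0.0025,0.0575,-0.032,0],[0,0,0,-0.0025,0.0575,-0.032,0],[0,0,0,-0.0025,0.0575,-0.012,0],[0,0,0,-0.0025,0.0575,-0.004,0],[0,0,0,-0.0025,0.0575,-0.001,0],[0,0,0,-0.0025,0.0575,-0.001,0],[0,0,0,-0.0025,0.0575,-0.001,0]]}}

```text
t: 5.6
position: [0.5269, -0.2567, 0.0659]
eef_rot: [3.138, -0.001, 1.485]
wrist_force: [-0.8, 2.4, 17.4]
gripper_width: 0.0002
grasp_force: 8.5
```

Call:
{"fn": "servo_tool", "kwargs": {"increments": [[0,0,0,0,0,-0.3,0],[0,0,0,0,0,-0.3,0],[0,0,0,0,0,-0.3,0],[0,0,0,0,0,-0.3,0],[0,0,0,0.1,-0.005,-0.3,0],[0,0,0,0.15,-0.008,-0.3,0],[0,0,0,0.459,-0.018,-0.3,0],[0,0,0,0.459,-0.018,-0.3,0],[0,0,0,0.459,-0.018,-0.3,0],[0,0,0,0.459,-0.018,-0.3,0]]}}

```text
t: 6.43
position: [0.5343, -0.034, 0.3202]
eef_rot: [-3.141, -0.001, 1.484]
wrist_force: [1.2, 0.8, -0.2]
gripper_width: -0.0004
grasp_force: 0.0
```

```bash
python3 - <<'E'
from h import *
print(totool([.549,.202,.27]-bot.read_state()["position"]), bot.read_state()["t"])
E
```

```text
[ 0.2363 -0.0057  0.0503] 6.4333
```

Call:
{"fn": "servo_tool", "kwargs": {"increments": [[0,0,0,0.236,-0.006,0,0],[0,0,0,0.236,-0.006,0,0],[0,0,0,0.236,-0.006,0,0],[0,0,0,0.236,-0.006,0,0],[0,0,0,0.236,-0.006,0,0],[0,0,0,0.236,-0.006,0,0],[0,0,0,0.236,-0.006,0.05,0],[0,0,0,0.236,-0.006,0.06,0],[0,0,0,0.236,-0.006,0.06,0],[0,0,0,0.236,-0.006,0.06,0]]}}

```text
t: 7.27
position: [0.5488, 0.1992, 0.2592]
eef_rot: [-3.139, 0.002, 1.484]
wrist_force: [1.0, 0.5, 1.2]
gripper_width: 0.0005
grasp_force: 0.0
```

```bash
python3 - <<'E'
from h import *
a=bot.grab_frame("side")[110:250,170:300]; b=bot.grab_frame("top")[120:260,170:300]
cv2.imwrite("pics/c2.png",cv2.resize(np.hstack([a,b]),(800,431),interpolation=2))
s=bot.read_state();p=s["position"];print(s["t"],p,proj("side",p),proj("top",p))
q=(.5675,.0468,-.0871)
for k in np.arange(0,1.3,.2):
  r=.11/np.cos(np.radians(20)-k)*np.cos(.2) if k else .11
  w=world(q,fr(tip(k,min(r,.12)),.3)); print(k,w,proj("side",w))
print(proj("side",world(q,fr(PIV,.3))),proj("side",world(q,fr(tip(0),.3))))
E
```

```text
7.3667 [0.5506 0.1991 0.2612] [212.0265 138.083 ] [196.3736 184.3306]
0.0 [0.5489 0.2024 0.2047] [211.8015 154.195 ]
0.2 [0.5434 0.2073 0.1841] [209.7525 160.0172]
0.4 [0.5375 0.2078 0.1632] [208.5331 166.385 ]
0.6000000000000001 [0.5295 0.2085 0.1425] [206.7807 172.8538]
0.8 [0.5186 0.2095 0.1202] [204.2943 180.0098]
1.0 [0.5113 0.1977 0.1006] [205.2375 187.4928]
1.2000000000000002 [0.5048 0.1819 0.0839] [207.1081 194.6713]
[242.0058 177.7493] [206.3881 149.9734]
```

View pics/c2.png

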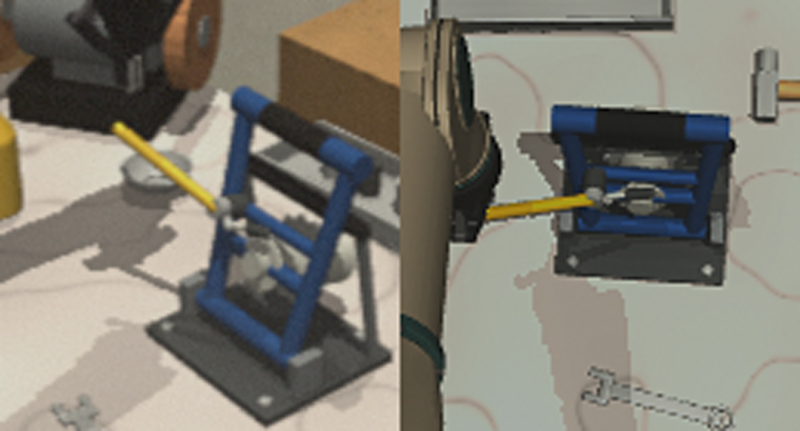

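Call:
{"fn": "servo_tool", "kwargs": {"increments": [[0,0,0,0.003,0,0.03,0],[0,0,0,0.003,-0.001,0.045,0],[0,0,0,0.005,-0.006,0.067,0],[0,0,0,0.006,-0.009,0.078,0],[0,0,0,0.006,-0.012,0.089,0],[0,0,0,0.006,-0.016,0.1,0],[0,0,0,0.005,-0.02,0.11,0],[0,0,0,0.004,-0.025,0.121,0],[0,0,0,0.002,-0.03,0.132,0]]}}

```text
t: 8.12
position: [0.5221, 0.2044, 0.1295]
eef_rot: [3.137, -0.002, 1.484]
wrist_force: [-0.0, -0.1, -0.6]
gripper_width: 0.0
grasp_force: 0.0
```

Call:
{"fn": "servo_tool", "kwargs": {"increments": [[0,0,0,-0.003,-0.004,0.01,0],[0,0,0,-0.006,-0.008,0.02,0],[0,0,0,-0.011,-0.012,0.028,0],[0,0,0,-0.016,-0.015,0.036,0],[0,0,0,-0.016,-0.015,0.036,0]]}}

```text
t: 8.53
position: [0.5036, 0.1884, 0.0921]
eef_rot: [-3.141, -0.0, 1.483]
wrist_force: [0.4, -0.2, -0.1]
gripper_width: 0.0002
grasp_force: 0.0
```

```bash
python3 - <<'E'
from h import *
a=bot.grab_frame("side")[110:250,170:300]; b=bot.grab_frame("top")[120:260,170:300]
cv2.imwrite("pics/c3.png",cv2.resize(np.hstack([a,b]),(800,431),interpolation=2))
q=(.5675,.0468,-.0871)
for k in (0,1.2,1.745):
  u=proj("side",world(q,fr(tip(k),.3)));print(k,u,(u-[170,110])*3.077)
E
```

```text
0 [206.3881 149.9734] [111.9662 122.9983]
1.2 [204.2962 196.0348] [105.5295 264.729 ]
1.745 [213.912  213.5184] [135.1173 318.526 ]
```

View pics/c3.png

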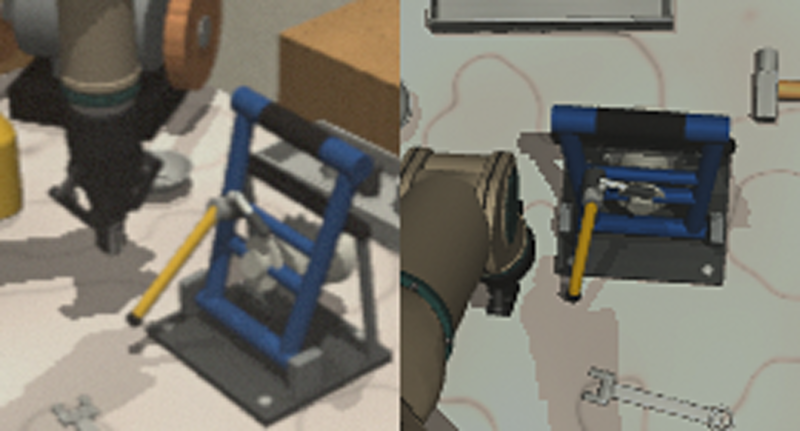

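Call:
{"fn": "servo_tool", "kwargs": {"increments": [[0,0,0,0,0,-0.27,0],[0,0,0,0,0,-0.27,0],[0,0,0,0,0,-0.27,0],[0,0,0,0,0,-0.27,0.085],[0,0,0,0,0,-0.27,0.085],[0,0,0,0,0,-0.27,0.085],[0,0,0,-0.135,0.139,-0.25,0.085],[0,0,0,-0.135,0.139,-0.25,0.085],[0,0,0,-0.135,0.139,-0.25,0.085],[0,0,0,-0.135,0.139,-0.25,0.085]]}}

```text
t: 9.47
position: [0.6143, 0.0627, 0.344]
eef_rot: [3.138, -0.001, 1.486]
wrist_force: [1.0, 1.8, -0.7]
gripper_width: 0.0832
grasp_force: 0.0
```

```bash
python3 - <<'E'
from h import *
print(totool([.631,.041,.30]-bot.read_state()["position"]))
E
```

```text
[-0.0203  0.0184  0.044 ]
```

Call:
{"fn": "servo_tool", "kwargs": {"increments": [[0,0,0,-0.02,0.018,0.02,0.085],[0,0,0,-0.02,0.018,0.044,0.085],[0,0,0,-0.02,0.018,0.044,0.085],[0,0,0,-0.02,0.018,0.044,0.085]]}}

```text
t: 9.8
position: [0.6285, 0.0427, 0.2978]
eef_rot: [-3.14, -0.001, 1.485]
wrist_force: [-0.4, 0.1, 0.7]
gripper_width: 0.0849
grasp_force: 0.0
```

```bash
python3 - <<'E'
from h import *
a=bot.grab_frame("side")[70:210,190:320]; b=bot.grab_frame("top")[100:240,170:300]
cv2.imwrite("pics/c4.png",cv2.resize(np.hstack([a,b]),(800,431),interpolation=2))
s=bot.read_state();p=s["position"];print(s["t"],p,(proj("side",p)-[190,70])*3.077)
E
```

```text
9.9 [0.6294 0.0435 0.2996] [236.4857 200.7988]
```

View pics/c4.png

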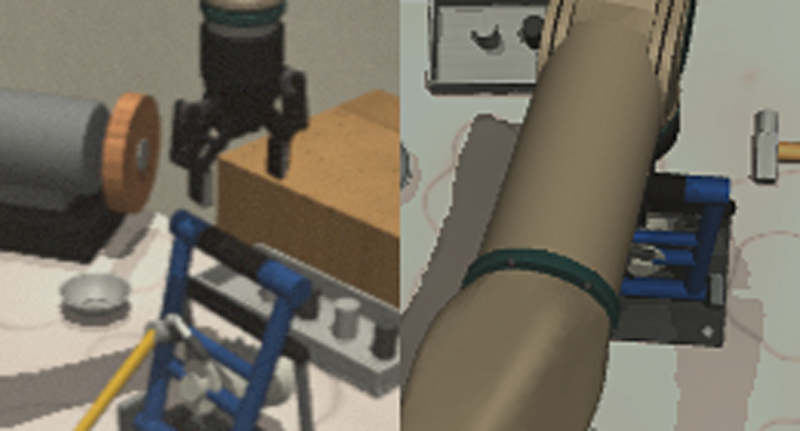

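Call:
{"fn": "servo_tool", "kwargs": {"increments": [[0,0,0,0,0.001,0.03,0.085],[0,0,0,0,0.001,0.05,0.085],[0,0,0,0,0.001,0.065,0.085],[0,0,0,0,0.001,0.077,0.085],[0,0,0,0,0.001,0.077,0.085]]}}

```text
t: 10.32
position: [0.629, 0.0434, 0.2198]
eef_rot: [-3.14, -0.0, 1.486]
wrist_force: [-0.4, 1.5, 0.2]
gripper_width: 0.0848
grasp_force: 0.0
```

Call:
{"fn": "servo_tool", "kwargs": {"increments": [[0,0,0,0,0,0,0.0],[0,0,0,0,0,0,0.0],[0,0,0,0,0,0,0.0],[0,0,0,0,0,0,0.0],[0,0,0,0,0,0,0.0],[0,0,0,0,0,0,0.0],[0,0,0,0,0,0,0.0]], "squeeze": 50}}

```text
t: 10.9
position: [0.6288, 0.0421, 0.2216]
eef_rot: [-3.14, -0.001, 1.485]
wrist_force: [-4.0, 0.6, 6.3]
gripper_width: 0.0264
grasp_force: 49.4
```

Call:
{"fn": "servo_tool", "kwargs": {"increments": [[-1.4,0,0,0,-0.0047,-0.0015,0.0],[-2.9,0,0,0,-0.0094,-0.0029,0.0],[-4.3,0,0,0,-0.0142,-0.0042,0.0],[-5.7,0,0,0,-0.0189,-0.0054,0.0],[-7.2,0,0,0,-0.0238,-0.0065,0.0],[-8.6,0,0,0,-0.0286,-0.0074,0.0],[-10,0,0,0,-0.0334,-0.0082,0.0],[-11.5,0,0,0,-0.0383,-0.0089,0.0],[-12.9,0,0,0,-0.0432,-0.0095,0.0],[-12.9,0,0,0,-0.0432,-0.0095,0.0]]}}

```text
t: 11.73
position: [0.586, 0.0455, 0.2311]
eef_rot: [2.915, -0.001, 1.485]
wrist_force: [0.3, -1.1, 1.0]
gripper_width: 0.0267
grasp_force: 50.1
```

```bash
python3 - <<'E'
from h import *
s=bot.read_state();a=R.from_euler("xyz",s["eef_rot"]).as_matrix();c=s["position"]-.019*a[:,2]
q=(.5675,.0468,-.0871)
print(s["t"],s["wrist_force"],s["grasp_force"],"centre",c,"expected at .075",world(q,fr(TUBE,.075)),"upright",world(q,fr(TUBE,0)))
im=bot.grab_frame("side");cv2.imwrite("pics/c5.png",cv2.resize(im[70:230,180:340],(600,600),interpolation=2))
E
```

```text
11.7333 [ 0.2579 -1.124   0.9565] 50.14453947544098 centre [0.5818 0.0458 0.2497] expected at .075 [0.5835 0.0454 0.2494] upright [0.5675 0.0468 0.25  ]
```

View pics/c5.png

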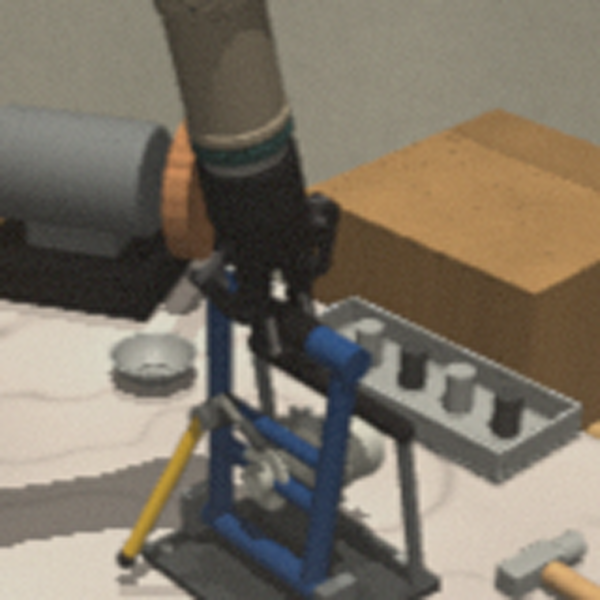

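Call:
{"fn": "servo_tool", "kwargs": {"increments": [[-1.4,0,0,0,-0.0047,-0.0014,0.0],[-2.9,0,0,0,-0.0094,-0.0028,0.0],[-4.3,0,0,0,-0.0141,-0.0042,0.0],[-4.3,0,0,0,-0.0141,-0.0042,0.0],[-4.3,0,0,0,-0.0141,-0.0042,0.0],[-4.3,0,0,0,-0.0141,-0.0042,0.0],[-4.3,0,0,0,-0.0141,-0.0042,0.0],[-4.3,0,0,0,-0.0141,-0.0042,0.0]]}}

```text
t: 12.45
position: [0.5733, 0.0464, 0.2321]
eef_rot: [2.84, -0.0, 1.484]
wrist_force: [-0.9, -0.5, 7.3]
gripper_width: 0.0267
grasp_force: 51.9
```

```bash
python3 - <<'E'
from h import *
s=bot.read_state();a=R.from_euler("xyz",s["eef_rot"]).as_matrix();c=s["position"]-.019*a[:,2]
q=(.5675,.0468,-.0871)
print(s["t"],s["wrist_force"],s["grasp_force"],s["gripper_width"],s["joint_velocities"],"centre",c,s["eef_rot"])
im=cv2.resize(bot.grab_frame("side")[70:230,180:340],(600,600),interpolation=2)
for ang,col in((-.06,(0,0,255)),(0,(0,255,0)),(.06,(0,255,255))):
  for P in((0,-.09,.215),tip(1.745)):
    u=(proj("side",world(q,fr(P,ang)))-[180,70])*3.75; cv2.circle(im,tuple(int(v) for v in u),3,col,-1)
cv2.imwrite("pics/c6.png",im)
E
```

```text
12.45 [-0.879  -0.4856  7.2898] 51.94104194641113 0.026690501514253836 [-0.     -0.0003  0.0006 -0.0029 -0.0013  0.0013  0.0001] centre [0.5677 0.0469 0.2502] [ 2.8399 -0.0002  1.4841]
```

View pics/c6.png

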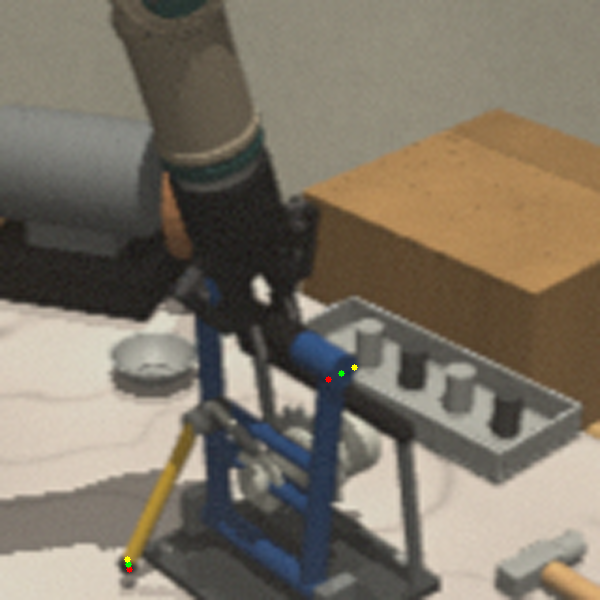

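```bash
python3 -c "
from cell import bot
print(bot.sign_off())"
```

```text
the job is handed in; nothing more can be done
None
```

I pressed the white, yellow and green buttons fully in, in that order, and snapped the kickstand down while the frame still leaned on its rest. I then raised the frame upright by its top tube and handed the job in at about 12.5 s, still gripping it; the judge's result was not shown.

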